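# Hang two slotted nail-colour discs on a display stand

## Robot

A 6-joint arm with a two-finger parallel gripper is mounted at the origin on the work surface. World frame = base frame: x ahead of the robot, y to its left, z up, the work surface at z = 0. Lengths are in m, angles in rad, forces in N, time in s.
With the tool pointing down it reaches from about 0.15 to 0.775 m from the base axis. Payload 6.1 kg.
Tool frame: the origin (TCP) lies at the very end of the fingers, on their centre line; the grasp point (between the pads) lies 19 mm behind it; z points along the fingers, y is the line along which they close (so a half turn about z gives the same grasp; the last joint's range is limited). The gripper opens to 85 mm and grips with 20 to 120 N. Pads are 22 mm wide; open, the fingers measure 114 mm over their backs; the gripper's body (76 mm by 85 mm) begins 54 mm behind the grasp point. The pads swing forward as they close: fully open they stand 13 mm farther back than shut.
Start: joints at [-1.195, 0.126, -0.04, 1.405, 0, 1.571], TCP at [0.193, -0.488, 0.231] pointing down, gripper open.
Joint ranges: [-2.72, 2.72], [-0.95, 1.95], [-1.27, 1.35], [-1.78, 2.02], [-1.46, 1.47], [-3.14, 3.14]. Speed limits (rad/s): [2.39, 2.39, 3.01, 3.14, 3.14, 3.14].

## Interface

Orientations are given as a 3x3 rotation matrix whose columns are the frame's x, y, z axes.
In Python, from station import robot gives the robot as it stands.
- The arm moves only by the tool drive_tool, never from a script. Its argument "commands" is a list of rows, each a list of 2 entries, a list of its own where there are three numbers: the shift along the tool's x, y, z in cm, then the turn, a rotation vector about the tool's x, y, z in degrees. A call has 1 to 12 rows; each row is the pose to reach, as a shift and turn from the pose commanded when the call began, along the tool's axes at that moment; what a row does not reach only later rows make up. A row lasts 1/8 s, in which the tool goes at most 62.5 mm and 10.7 degrees, less where a joint would pass 70% of its speed; a pose out of reach is approached as far as the arm can. A call with a gripper value outside its range is refused whole. "claw" is the finger opening in cm, from 0 to 8.54, set as the call begins (left out, the last holds). The fingers move at their own pace and stop on an object; the grip force is fixed at half the most. Time passes only in rows, so rows that repeat a pose let the fingers close. It gives the time, the measured TCP pose, the force, the opening and the grip force at its end, in the units of the state.
- robot.get_obs(): the state, without advancing time (a new reading comes with each control period).
- robot.get_image(name): name is "scene" or "top" or "wrist"; returns the picture (400x640x3 uint8, blue, green, red); there is no depth.
- robot.camera_params(name): a dict with "intrinsics" (3x3 intrinsics, pixels), "rvec" (rotation vector, rad) and "tvec" (3), from world to camera coordinates, as OpenCV has them. Camera axes: x right, y down, z forward; pixel columns grow to the right and rows downward; lengths in m; the calibration is good to about 2 mm. A picture is of the moment at which its call begins: read the wrist's pose just before it. camera_params takes no time and is no camera call; for the wrist camera it gives the pose at the moment of the call.
- robot.close_job(): hands the job in; it is judged then, once.
Trained networks look in the newest picture that a camera, given by its name, has taken for a name from the list of things; names that differ only in an ending like _2 or _b are one class to them, and where a whole thing is asked for, a point or a joint stands for the part that bears it (a point fixed in the world has none). Each returns a list of dicts, best first, with "p" (0 to 1); they miss things now and then, are a little off and sometimes report something else, mostly with a low value. They report only what shows in the picture. A call takes as long as a camera call. They do not tell look-alikes from the thing itself.
- robot.spot_in(name, camera): "pixel" ([row, column] in pixels, amid what is visible of it).
- robot.masks_of(name, camera): "mask" (400x640 bool, what is visible of it) and "pixel" ([row, column] in pixels, amid what is visible of it).
The state is a dict: "time_s": time; "qpos": joint angles; "dq": joint speeds; "joint_efforts": joint torques, N m; "eef_pos": TCP position; "tool_rot": TCP orientation; "contact_force": force on the tool from outside, world axes, zero at the start; "torque": the same for the moment, N m; "grip_width": finger opening in m; "gripper_force": force on a finger pad.
Only numpy, scipy, OpenCV 4.12 (cv2) and the standard library are available. Lean on these libraries where they do the work, as an engineer would, in place of code of your own. Each camera call takes 0.05 s, during which the arm holds its last target. There are 200 camera calls.

## Task

Hang the pink swatch disc and then the blue one on the brass stem of the little display stand: slide each in sideways by its slot under the stem's head until it is fully home, and set it down gently and level on what is below it, without dropping it or forcing it. Leave the blue disc lying flat on the pink one with the two slots pointing opposite ways, so that they cannot slide off, and leave the yellow disc and the other things on the table where they are.

Things in the scene. Friction and masses are not known exactly. Their poses are not given: they have to be found in the camera images.
- pink_disc: Slotted swatch disc of pink plastic, 90 mm across, 12 mm thick, 85 to 170 g, lying flat. Radial slot 15 mm wide, open at the rim towards +x (corners rounded, radius 4 mm), ending flat 7 mm past the centre on the -x side. Opposite it a flat grip tab, 24 mm wide (along y), also 12 mm thick, reaches along -x to 87 mm from the centre. Origin: centre of its underside; z up. It goes on first, lowest.
- pink_disc_tab (a point): Middle of the free part of the grip tab of the pink disc, 68 mm from its centre on the -x side, at half its thickness; grip it here from above across its 24 mm width (the disc's y).
- pink_disc_mouth (a point): Mouth of the pink disc's slot, at the rim, 45 mm from its centre on the +x side, at half its thickness: from the centre to here is the way the slot points.
- blue_disc: Slotted swatch disc of blue plastic, 90 mm across, 12 mm thick, 85 to 170 g, lying flat. Radial slot 15 mm wide, open at the rim towards +x (corners rounded, radius 4 mm), ending flat 7 mm past the centre on the -x side. Opposite it a flat grip tab, 24 mm wide (along y), also 12 mm thick, reaches along -x to 87 mm from the centre. Origin: centre of its underside; z up. It goes on second, on top of the pink one.
- blue_disc_tab (a point): Middle of the free part of the grip tab of the blue disc, 68 mm from its centre on the -x side, at half its thickness; grip it here from above across its 24 mm width (the disc's y).
- blue_disc_mouth (a point): Mouth of the blue disc's slot, at the rim, 45 mm from its centre on the +x side, at half its thickness: from the centre to here is the way the slot points.
- stand: Fixed stand: wooden base (110 mm across, 12 high), upright brass stem 12 mm thick, on top a head 28 mm across, 10 high, its underside 110 mm above the table. Discs rest on a fixed brass pan (64 mm across) on the stem; its top lies 30 to 70 mm above the table, differs each time and is not reported: find it by touch or sight. Open on all sides. Origin: stem axis at the table; z up.
- stem_head (a point): Centre of the top of the stem's head, on the stem's axis, 120 mm above the table.
- yellow_disc: Slotted swatch disc of yellow plastic, 90 mm across, 12 mm thick, 85 to 170 g, lying flat. Radial slot 15 mm wide, open at the rim towards +x (corners rounded, radius 4 mm), ending flat 7 mm past the centre on the -x side. Opposite it a flat grip tab, 24 mm wide (along y), also 12 mm thick, reaches along -x to 87 mm from the centre. Origin: centre of its underside; z up. Not wanted: leave it where it lies.
- nail_bar: Wooden bar 190 x 36 x 14 mm (long along its y) with five upright sample nails, 33 mm high in all; leave it. Origin: centre of its underside.
- bottle_pink: Square pink polish bottle, 34 mm wide, 82 mm high; leave it. Origin: centre of its underside.
- bottle_white: Round pale polish bottle, 36 mm across, 82 mm high; leave it. Origin: centre of its underside.
- gel_jar: White gel jar, 60 mm across, 42 mm high; leave it. Origin: centre of its underside.
- nail_file: Pale flat nail file 170 x 22 x 6 mm (long along its y); leave it. Origin: centre of its underside.
- brush_pen: Black brush 150 mm long (along its x), 9 mm thick; leave it. Origin: centre of its underside.
Things that resemble listed ones, but are neither listed nor needed, are in the scene too. There is more than one size of the blue_disc; the job needs the largest.

How it is judged:
On the way:
1. the pink disc hangs alone on the stand: fully home on the stem, flat on the pan, let go (horizontal distance between pink_disc and stand below 0.005 m and angle between pink_disc's own z axis and vertical below 0.06 rad and z of pink_disc in the frame of stand between 0.027 and 0.073 m and contact force between the fingers and pink_disc below 0.1 N and linear speed of pink_disc below 0.02 m/s and horizontal distance between blue_disc and stand above 0.03 m), for 0.2 s.
At the end, for the whole second after the job is handed in: Both discs centred on the stem within 5 mm, flat within 0.06 rad, released and at rest: the pink one on the pan (underside 27 to 73 mm above the table), the blue one on it (undersides 10 to 14.5 mm apart), slots pointing opposite ways within about 45 degrees (horizontal distance between each of pink_disc, blue_disc and stand below 0.005 m and angle between each of pink_disc, blue_disc's own z axis and vertical below 0.06 rad and z of pink_disc in the frame of stand between 0.027 and 0.073 m and contact force between the fingers and pink_disc below 0.1 N and linear speed of each of pink_disc, blue_disc below 0.02 m/s and contact force between the fingers and blue_disc below 0.1 N and z of blue_disc in the frame of pink_disc between 0.01 and 0.0145 m and x of blue_disc_mouth in the frame of pink_disc below -0.031 m); the robot touches nothing.
It fails at once if a disc on the stem is forced askew (tilted more than 0.14 rad) ((horizontal distance between pink_disc and stand below 0.012 m and height (world z) of pink_disc between 0.024 and 0.1 m and angle between pink_disc's own z axis and vertical above 0.14 rad) or (horizontal distance between blue_disc and stand below 0.012 m and height (world z) of blue_disc between 0.024 and 0.1 m and angle between blue_disc's own z axis and vertical above 0.14 rad)).
It fails at once if a bystander is disturbed (moved more than 20 mm) (distance of any of nail_bar, bottle_pink, bottle_white, gel_jar, nail_file, brush_pen, yellow_disc from where it was at the start of the episode above 0.02 m).
It fails at once if a disc is dropped on the stand, or flung about there (faster than 0.25 m/s within 12 mm of home) ((horizontal distance between pink_disc and stand below 0.012 m and height (world z) of pink_disc between 0.024 and 0.1 m and linear speed of pink_disc above 0.25 m/s) or (horizontal distance between blue_disc and stand below 0.012 m and height (world z) of blue_disc between 0.024 and 0.1 m and linear speed of blue_disc above 0.25 m/s)).
It fails at once if a disc is rammed into the stand or the other disc (more than 30 N) (contact force between any of pink_disc, blue_disc and stand above 30 N or contact force between blue_disc and pink_disc above 30 N).
It also fails if it takes over 67 s, if anything falls off the work surface, if the arm or the gripper's body presses on something with over 40 N, if the wrist force passes 120 N, or if a joint passes its speed limit or range.

## Working session

There is one attempt and no reset: what is moved stays moved. The work goes in short steps, Python scripts to look and compute and a tool call to move; the robot and the scene stay as the last step left them, time stands still between calls to the robot, and variables do not carry over. Pictures are saved under pics/ and viewed, at most 10 in all, crops included, and the job is handed in when it is done.

Besides the shell and the picture viewer there is one more tool, called as name(argument=value, ...) on one line, values as JSON. drive_tool: Moves the arm, as the interface text tells. Its arguments: {"type":"object","properties":{"commands":{"type":"array"},"claw":{"type":"number"}},"required":["commands"]}

```bash
mkdir -p pics; ls; python3 - <<'E'
from station import robot
import cv2,numpy as np
o=robot.get_obs();print(o['time_s'],o['eef_pos'],o['tool_rot'])
a=robot.get_image('top');b=robot.get_image('scene')
cv2.imwrite('pics/top.png',a);cv2.imwrite('pics/scene.png',b)
for c in('top','scene'):
  p=robot.camera_params(c);R=cv2.Rodrigues(np.array(p['rvec']))[0];print(c,p['intrinsics'],-R.T@np.array(p['tvec']).ravel(),R[2])
  for n in('pink_disc','blue_disc','yellow_disc','stand','pink_disc_tab','pink_disc_mouth','blue_disc_tab','blue_disc_mouth','stem_head'):
    print(c,n,[(round(d['p'],2),np.round(d['pixel']).tolist()) for d in robot.spot_in(n,c)])
E
```

```text
pics
0.0 [ 0.1925144  -0.48795958  0.23051489] [[ 9.30231403e-01  3.66973049e-01 -5.64661193e-04]
 [ 3.66973481e-01 -9.30230116e-01  1.54757986e-03]
 [ 4.26552511e-05 -1.64682306e-03 -9.99998643e-01]]
top [[381.4043087    0.         317.86758224]
 [  0.         381.4043087  204.67000577]
 [  0.           0.           1.        ]] [ 0.45361455 -0.04027502  0.96313758] [ 0.09260844 -0.01369176 -0.99560846]
top pink_disc [(0.64, [254.0, 193.0])]
top blue_disc [(0.68, [235.0, 389.0]), (0.65, [279.0, 442.0]), (0.55, [304.0, 383.0])]
top yellow_disc [(0.8, [170.0, 210.0]), (0.46, [116.0, 251.0])]
top stand [(0.63, [198.0, 309.0])]
top pink_disc_tab [(0.93, [252.0, 189.0])]
top pink_disc_mouth [(0.75, [254.0, 192.0])]
top blue_disc_tab [(0.8, [236.0, 386.0]), (0.62, [276.0, 444.0])]
top blue_disc_mouth [(0.7, [235.0, 386.0]), (0.65, [276.0, 440.0])]
top stem_head [(0.91, [202.0, 310.0])]
scene [[411.19400179   0.         311.39169329]
 [  0.         411.19400179 200.88788116]
 [  0.           0.           1.        ]] [ 1.2681875  -0.07222303  0.72249577] [-0.75217028  0.03723385 -0.65791604]
scene pink_disc [(0.91, [190.0, 420.0])]
scene blue_disc [(0.89, [209.0, 236.0]), (0.66, [169.0, 252.0]), (0.61, [186.0, 190.0])]
scene yellow_disc [(0.78, [248.0, 426.0]), (0.19, [191.0, 415.0])]
scene stand [(0.95, [225.0, 313.0]), (0.31, [191.0, 418.0])]
scene pink_disc_tab []
scene pink_disc_mouth [(0.83, [194.0, 418.0])]
scene blue_disc_tab [(0.82, [186.0, 194.0]), (0.6, [208.0, 235.0])]
scene blue_disc_mouth [(0.78, [208.0, 234.0]), (0.74, [186.0, 189.0]), (0.56, [169.0, 248.0])]
scene stem_head [(0.77, [224.0, 315.0]), (0.33, [210.0, 234.0])]
```

View pics/top.png

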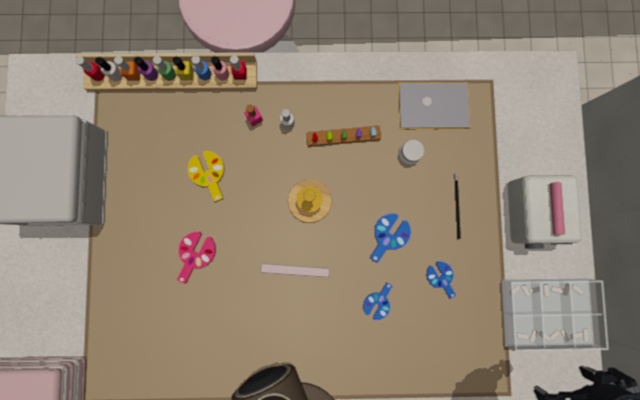

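View pics/scene.png

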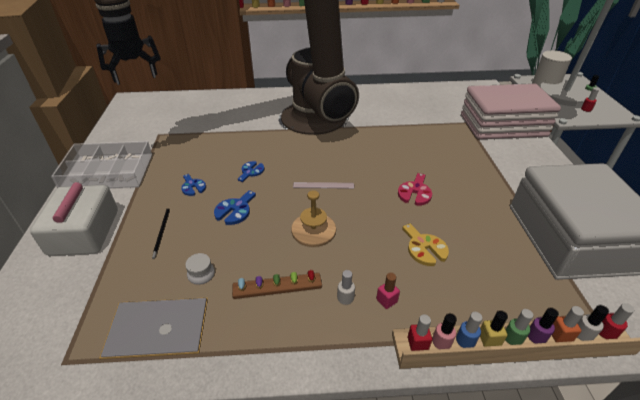

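The top view shows these candidates (row, col). Pink: only (251,196). Blue: (235,391), (279,440) and (303,378); (235,391) is clearly the largest, so I choose it. Yellow is at (170,207), and the stand head is about (200,310).

```bash
cat > h.py <<'E'
from station import robot
import cv2,numpy as np
from scipy.optimize import minimize
def cam(c):
    p=robot.camera_params(c);R=cv2.Rodrigues(np.array(p['rvec']))[0];t=np.array(p['tvec']).ravel()
    return np.array(p['intrinsics']),R,t
def proj(P,C):
    K,R,t=C;q=(np.atleast_2d(P)@R.T+t)@K.T;return q[:,:2]/q[:,2:]
def back(uv,z,C):
    K,R,t=C;d=R.T@np.linalg.inv(K)@np.array([uv[0],uv[1],1.]);o=-R.T@t
    return o+d*(z-o[2])/d[2]
S=4
def render(x,y,th,C,s=1.,z0=0.,shape=(400,640)):
    # silhouette of disc, top and bottom faces, supersampled
    m=np.zeros((shape[0]*S,shape[1]*S),np.uint8)
    a=np.linspace(0,2*np.pi,80)
    circ=np.c_[45*np.cos(a),45*np.sin(a)];tab=np.array([[-30,-12],[-87,-12],[-87,12],[-30,12]]);sl=np.array([[-7,-7.5],[50,-7.5],[50,7.5],[-7,7.5]])
    c,n=np.cos(th),np.sin(th)
    def put(q,v,z):
        q=q*s/1000;w=np.c_[x+c*q[:,0]-n*q[:,1],y+n*q[:,0]+c*q[:,1],np.full(len(q),z0+z)]
        cv2.fillPoly(m,[np.round((proj(w,C)+.5)*S).astype(np.int32)],v)
    for z in(0,.012): put(circ,255,z);put(tab,255,z)
    put(sl,0,.012)
    return cv2.resize(m,shape[::-1],interpolation=cv2.INTER_AREA)/255.
def hsvmask(im,kind):
    h=cv2.cvtColor(im,cv2.COLOR_BGR2HSV)
    r={'pink':[(163,130,90),(178,255,255)],'blue':[(100,130,70),(125,255,255)]}[kind]
    return cv2.inRange(h,*r)
def blob(im,kind,uv,rad):
    m=hsvmask(im,kind);k=np.zeros_like(m);cv2.circle(k,(int(uv[0]),int(uv[1])),rad,255,-1);m&=k
    n=cv2.morphologyEx(m,cv2.MORPH_CLOSE,np.ones((3,3),np.uint8)) if rad<60 else cv2.morphologyEx(m,cv2.MORPH_CLOSE,np.ones((5,5),np.uint8))
    return n/255.
def fit(m,x0,C,z0=0.,free=False):
    f=lambda p:np.abs(render(p[0]/100,p[1]/100,p[2],C,p[3] if free else 1,z0)-m).sum()
    p0=[x0[0]*100,x0[1]*100,x0[2]]+([1.]if free else [])
    sim=np.array([p0]+[np.array(p0)+np.eye(len(p0))[i]*[.8,.8,.15,.05][i] for i in range(len(p0))])
    r=minimize(f,p0,method='Nelder-Mead',options=dict(initial_simplex=sim,xatol=.005,fatol=.1))
    return [r.x[0]/100,r.x[1]/100,*r.x[2:]],r.fun/m.sum()
E
python3 - <<'E'
from h import *
im=cv2.imread('pics/top.png');C=cam('top')
for k,uv,th in(('pink',(193,254),None),('blue',(390,235),None)):
    m=blob(im,k,uv,32);x=back(uv,.012,C)
    best=min((fit(m,(x[0],x[1],t),C,0,True) for t in(.9,.3,-.3,-.9)),key=lambda r:r[1]);print(k,m.sum(),best)
# stand: circle fit of base in top picture via mask
for n in('stand','yellow_disc'):
  robot.get_image('top')
  for d in robot.masks_of(n,'top')[:1]:
    c=cv2.findContours(d['mask'].astype(np.uint8),0,2)[0];c=max(c,key=len);e=cv2.fitEllipse(c);print(n,e,back(e[0],.012,C))
x=back((310,202),.12,C);print('head',x, back((310,202),.012,C))
cr=cv2.resize(im[150:330,150:470],None,fx=2.5,fy=2.5,interpolation=cv2.INTER_CUBIC);cv2.imwrite('pics/crop.png',cr)
E
```

```text
pink 863.0 ([np.float64(0.43440136182871897), np.float64(0.24861696744094577), np.float64(-0.47008568839754794), np.float64(0.9587840538066794)], np.float64(0.3278349578533615))
blue 735.0 ([np.float64(0.4740960788070535), np.float64(-0.23800433500033022), np.float64(-0.5908265398950977), np.float64(0.9525057623128164)], np.float64(0.4157929838602107))
stand ((309.11871337890625, 200.38958740234375), (42.696964263916016, 42.96882629394531), 32.662750244140625) [ 0.55311322 -0.03156057  0.012     ]
yellow_disc ((207.4389190673828, 175.27833557128906), (34.982032775878906, 46.47062301635742), 152.5477294921875) [0.61946436 0.22328802 0.012     ]
head [ 0.53819699 -0.03446928  0.12      ] [ 0.54903141 -0.0337256   0.012     ]
```

View pics/crop.png

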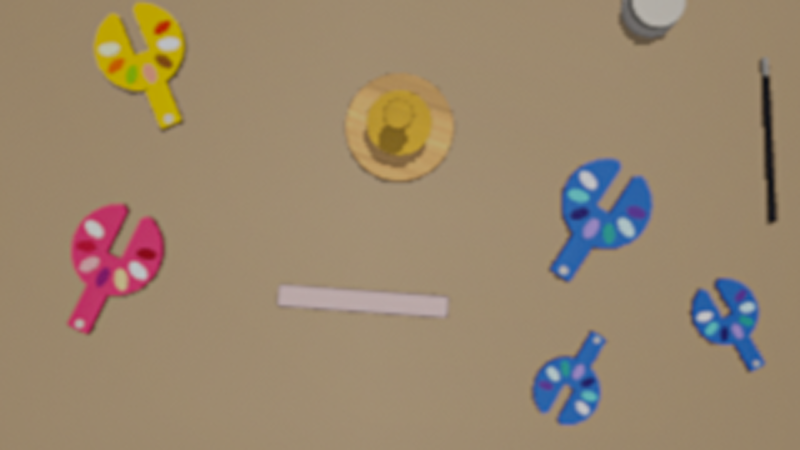

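The crop confirms my choice: the large blue disc has its mouth up-right and its tab at lower-left (560,270 in the crop), and the other two blues are smaller. Next I'll refine the poses with a mask that includes the swatches, and find the pan height in the scene view.

```bash
cat >> h.py <<'E'
def blob2(im,uv,rad,thr=22):
    L=cv2.cvtColor(im,cv2.COLOR_BGR2LAB).astype(float)
    k=np.zeros(im.shape[:2],np.uint8);cv2.circle(k,(int(uv[0]),int(uv[1])),rad,1,-1)
    ring=np.zeros_like(k);cv2.circle(ring,(int(uv[0]),int(uv[1])),rad,1,2)
    bg=np.median(L[ring>0],axis=0);d=np.linalg.norm((L-bg)*[.6,1.3,1.3],axis=2)
    m=((d>thr)&(k>0)).astype(np.uint8)
    n,l,s,_=cv2.connectedComponentsWithStats(m);return (l==1+np.argmax(s[1:,4])).astype(float)
E
python3 - <<'E'
from h import *
im=cv2.imread('pics/top.png');C=cam('top')
for k,uv in(('pink',(196,255)),('blue',(390,237))):
    m=blob2(im,uv,33);x=back(uv,.012,C)
    for fr in(True,False):
      best=min((fit(m,(x[0],x[1],t),C,0,fr) for t in(-.3,-.6,.9)),key=lambda r:r[1]);print(k,m.sum(),best)
print(back((309.2,194.4),.12,C))
C=cam('scene')
X=np.array([[.5531,-.0316,z] for z in(0,.012,.03,.05,.07,.11,.12)]);p=proj(X,C);print(np.round(p,1).tolist())
a=np.linspace(0,2*np.pi,60)
im=cv2.imread('pics/scene.png');cr=cv2.resize(im[180:250,280:350],None,fx=8,fy=8,interpolation=cv2.INTER_CUBIC)
for z,r,c in((.012,.055,(0,0,255)),(.05,.032,(255,0,0)),(.12,.014,(0,255,0))):
    q=proj(np.c_[.5531+r*np.cos(a),-.0316+r*np.sin(a),a*0+z],C);q=((q-[280,180]+.5)*8).astype(np.int32);cv2.polylines(cr,[q],True,c,1)
cv2.imwrite('pics/stand.png',cr)
E
```

```text
pink 1192.0 ([np.float64(0.4345471626297476), np.float64(0.24895297745938605), np.float64(-0.46654614962449475), np.float64(0.999860713982577)], np.float64(0.08691275167785234))
pink 1192.0 ([np.float64(0.434749680653514), np.float64(0.24906353601968184), np.float64(-0.4516341634574692)], np.float64(0.08679431504145282))
blue 1176.0 ([np.float64(0.47453132943519477), np.float64(-0.23828571604664767), np.float64(-0.6020014540896939), np.float64(1.0145145275459857)], np.float64(0.06221822062158197))
blue 1176.0 ([np.float64(0.4744390172559513), np.float64(-0.23833647363497015), np.float64(-0.6023897435580612)], np.float64(0.06936441243163932))
[ 0.55521295 -0.0328718   0.12      ]
[[313.9, 230.4], [313.8, 226.9], [313.8, 221.6], [313.8, 215.6], [313.7, 209.4], [313.6, 196.5], [313.6, 193.2]]
```

View pics/stand.png

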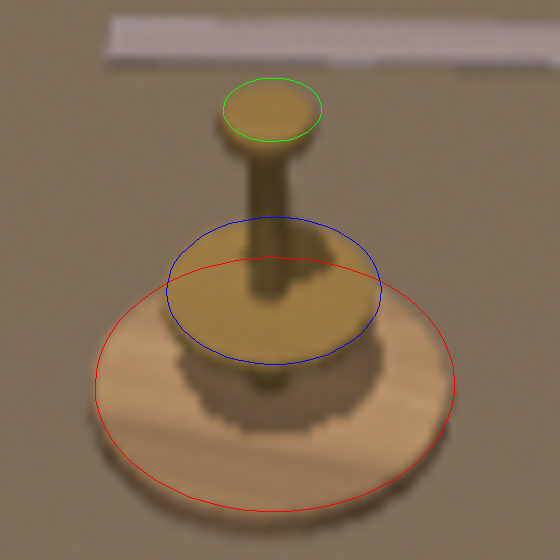

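drive_tool(commands=[[[0, 0, -3], [0, 0, 10]], [[0, 0, -3], [0, 0, 10]]])

```text
time_s: 1.45
eef_pos: [0.193, -0.4892, 0.2633]
tool_rot: [[0.98, 0.2, 0.001], [0.2, -0.98, -0.003], [0.001, 0.004, -1.0]]
contact_force: [0.5, 0.6, 0.0]
grip_width: 0.0854
gripper_force: 0.0
```

```bash
python3 -c "
from station import robot
o=robot.get_obs();print(o['qpos'],o['tool_rot'],o['eef_pos'],o['time_s'])"
```

```text
[-1.19503287e+00  1.27222500e-01  3.19873817e-02  1.47199453e+00
  3.99642974e-05  1.74550310e+00] [[ 9.79855642e-01  1.99702553e-01  1.34608139e-03]
 [ 1.99706001e-01 -9.79850296e-01 -3.30314618e-03]
 [ 6.59311529e-04  3.50542695e-03 -9.99993639e-01]] [ 0.19300265 -0.48919074  0.26332601] 1.45
```

The overlay puts the pan top at about 49 mm and the stem near (0.554, -0.033). Now hovering over the pink tab.

drive_tool(commands=[[[33, -71.5, 6.5], [0, 0, -142]], [[33, -71.5, 6.5], [0, 0, -142]], [[33, -71.5, 6.5], [0, 0, -142]], [[33, -71.5, 6.5], [0, 0, -142]], [[33, -71.5, 6.5], [0, 0, -142]], [[33, -71.5, 6.5], [0, 0, -142]], [[33, -71.5, 6.5], [0, 0, -142]], [[33, -71.5, 6.5], [0, 0, -142]], [[33, -71.5, 6.5], [0, 0, -142]], [[33, -71.5, 6.5], [0, 0, -142]], [[33, -71.5, 6.5], [0, 0, -142]], [[33, -71.5, 6.5], [0, 0, -142]]])

```text
time_s: 2.95
eef_pos: [0.3637, 0.2415, 0.199]
tool_rot: [[-0.777, 0.63, 0.0], [0.63, 0.777, -0.0], [-0.0, 0.0, -1.0]]
contact_force: [0.9, 0.3, -0.0]
grip_width: 0.0853
gripper_force: 0.0
```

drive_tool(commands=[[[0, 0, 0], [0, 0, -30]], [[0, 0, 0], [0, 0, -30]], [[0, 0, 0], [0, 0, -30]]])

```text
time_s: 3.32
eef_pos: [0.3636, 0.2394, 0.1987]
tool_rot: [[-0.987, 0.158, -0.001], [0.158, 0.987, -0.001], [0.001, -0.001, -1.0]]
contact_force: [-0.4, 0.2, 0.3]
grip_width: 0.0853
gripper_force: 0.0
```

```bash
cat >> h.py <<'E'
def pose():
    o=robot.get_obs();R=np.array(o['tool_rot']);p=np.array(o['eef_pos'])
    return p,R,np.arctan2(R[1,0],R[0,0]),o
def go(x,y,z,yaw):
    "print shift cm / turn deg to reach"
    p,R,w,o=pose();d=(yaw-w+np.pi)%(2*np.pi)-np.pi
    print('t',o['time_s'],'p',np.round(p,4),'yaw',round(w,4),'q6',round(o['qpos'][5],2),'shift',np.round(R.T@(np.array([x,y,z])-p)*100,2),'turn',round(-np.degrees(d),2),'tilt',np.round(R[:,2],3),'F',np.round(o['contact_force'],1),'g',round(o['grip_width'],4),round(o['gripper_force'],1))
E
python3 - <<'E'
from h import *
C=cam('wrist');go(.3737,.2792,.2,2.68)
im=robot.get_image('wrist');cv2.imwrite('pics/w1.png',im)
print(proj([[.4346,.249,.012],[.3737,.2792,.012]],C))
E
```

```text
t 3.325 p [0.3636 0.2394 0.1987] yaw 2.9826 q6 0.74 shift [-0.37  4.09 -0.13] turn 17.34 tilt [-0.001 -0.001 -1.   ] F [-0.4  0.2  0.3] g 0.0853 0.0
[[343.16365302 243.19580972]
 [365.18547679 180.43786024]]
```

View pics/w1.png

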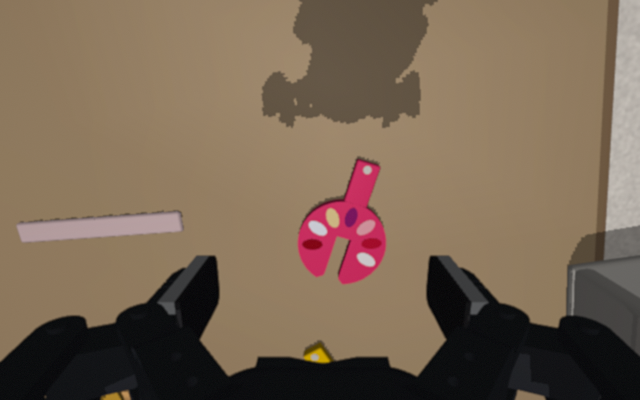

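The wrist view shows the pink disc centred near (343,240), with the tab upward to (370,168), close to the prediction. I'll fit it in this picture.

```bash
python3 - <<'E'
from h import *
im=cv2.imread('pics/w1.png');C=cam('wrist')
m=blob2(im,(345,225),85)
r,e=fit(m,(.4346,.249,-.46),C,0,False);print(r,e,m.sum());r2=fit(m,(.4346,.249,-.46),C,0,True);print(r2)
x,y,t=r;go(x-.068*np.cos(t),y-.068*np.sin(t),.05,t+np.pi)
E
```

```text
[np.float64(0.43456590934316636), np.float64(0.2473502716215526), np.float64(-0.447430236474127)] 0.04872672524318665 6668.0
([np.float64(0.43489636286386407), np.float64(0.24735709686016955), np.float64(-0.4501245241064009), np.float64(1.008053120331036)], np.float64(0.045140971805638884))
t 3.375 p [0.3636 0.2393 0.1988] yaw 2.9862 q6 0.74 shift [-0.38  3.86 14.88] turn 16.73 tilt [-0.001 -0.001 -1.   ] F [0.8 0.2 0. ] g 0.0857 0.0
```

drive_tool(commands=[[[-0.38, 3.86, 5], [0, 0, 16.7]], [[-0.38, 3.86, 10], [0, 0, 16.7]], [[-0.38, 3.86, 14.9], [0, 0, 16.7]], [[-0.38, 3.86, 14.9], [0, 0, 16.7]], [[-0.38, 3.86, 14.9], [0, 0, 16.7]]], claw=5)

```text
time_s: 4.0
eef_pos: [0.3747, 0.277, 0.0521]
tool_rot: [[-0.897, 0.443, 0.001], [0.443, 0.897, 0.001], [-0.001, 0.001, -1.0]]
contact_force: [-0.4, 0.3, 1.4]
grip_width: 0.0499
gripper_force: 0.0
```

```bash
python3 - <<'E'
from h import *
x,y,t=.43466,.24735,-.4485;go(x-.068*np.cos(t),y-.068*np.sin(t),.004,t+np.pi)
E
```

```text
t 4.0 p [0.3747 0.277  0.0521] yaw 2.6829 q6 1.1 shift [ 0.11 -0.08  4.81] turn -0.58 tilt [ 0.001  0.001 -1.   ] F [-0.4  0.3  1.4] g 0.0499 0.0
```

drive_tool(commands=[[[0.1, -0.1, 2.5], [0, 0, -0.6]], [[0.1, -0.1, 4.3], [0, 0, -0.6]], [[0.1, -0.1, 4.7], [0, 0, -0.6]], [[0.1, -0.1, 4.7], [0, 0, -0.6]]])

```text
time_s: 4.5
eef_pos: [0.3737, 0.2769, 0.0052]
tool_rot: [[-0.901, 0.433, 0.002], [0.433, 0.901, 0.001], [-0.001, 0.002, -1.0]]
contact_force: [-0.2, 0.8, 0.5]
grip_width: 0.05
gripper_force: 0.0
```

drive_tool(commands=[[[0, 0, 0], [0, 0, 0]], [[0, 0, 0], [0, 0, 0]], [[0, 0, 0], [0, 0, 0]], [[0, 0, 0], [0, 0, 0]], [[0, 0, 0], [0, 0, 0]]], claw=1.5)

```text
time_s: 5.12
eef_pos: [0.3735, 0.2768, 0.005]
tool_rot: [[-0.901, 0.433, 0.002], [0.433, 0.901, 0.001], [-0.001, 0.002, -1.0]]
contact_force: [-1.0, -0.8, 6.3]
grip_width: 0.0216
gripper_force: 59.0
```

drive_tool(commands=[[[0, 0, -1], [0, 0, 0]], [[0, 0, -4], [0, 0, 0]], [[0, 0, -8], [0, 0, 0]], [[-4, -1, -11], [0, 0, 10]], [[-9, -2, -11.5], [0, 0, 20]], [[-14, -3, -11.5], [0, 0, 30]], [[-18, -4, -11.5], [0, 0, 40]], [[-21, -4.5, -11.5], [0, 0, 50]], [[-22, -4.5, -11.5], [0, 0, 60]], [[-22, -4.5, -11.5], [0, 0, 64]], [[-22, -4.5, -11.5], [0, 0, 64]], [[-22, -4.5, -11.5], [0, 0, 64]]])

```text
time_s: 6.62
eef_pos: [0.5515, 0.1405, 0.1189]
tool_rot: [[-0.007, 1.0, 0.0], [1.0, 0.007, 0.0], [0.0, 0.0, -1.0]]
contact_force: [-0.0, -0.5, -0.6]
grip_width: 0.0219
gripper_force: 59.0
```

```bash
python3 - <<'E'
from h import *
C=cam('wrist');go(.554,.11,.077,np.pi/2)
im=robot.get_image('wrist');cv2.imwrite('pics/w2.png',im)
p,R,w,o=pose()
for z in (.12,.11): print(proj([[.554,-.033,z]],C))
P=p-R[:,0]*.068; print(P,proj([[P[0],P[1],p[2]+.007]],C))
E
```

```text
t 6.625 p [0.5515 0.1405 0.1189] yaw 1.5782 q6 1.81 shift [-3.05  0.23  4.19] turn 0.42 tilt [ 0.  0. -1.] F [-0.  -0.5 -0.6] g 0.0219 59.0
[[323.61421276 538.67170307]]
[[323.57476613 518.73962954]]
[0.55191887 0.07253838 0.11885713] [[321.16154245 397.99650981]]
```

View pics/w2.png

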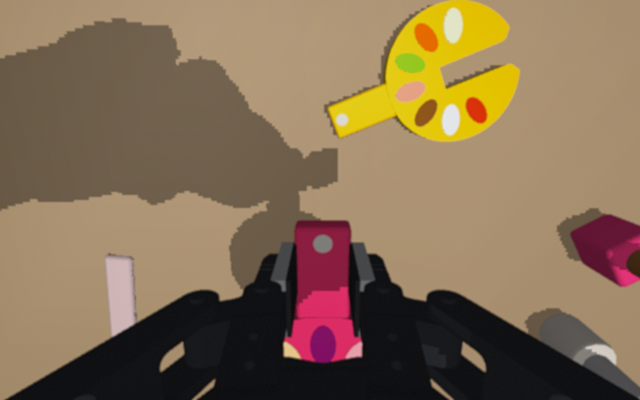

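drive_tool(commands=[[[-1, 0.3, 2], [0, 0, 0.4]], [[-3, 0.3, 4.2], [0, 0, 0.4]], [[-3, 0.3, 4.2], [0, 0, 0.4]], [[-3, 0.3, 4.2], [0, 0, 0.4]]])

```text
time_s: 7.18
eef_pos: [0.555, 0.1109, 0.0774]
tool_rot: [[0.001, 1.0, 0.001], [1.0, -0.001, 0.0], [0.0, 0.001, -1.0]]
contact_force: [0.0, -0.6, -0.1]
grip_width: 0.0214
gripper_force: 59.0
```

```bash
python3 - <<'E'
from h import *
go(.5548,.0352,.077,np.pi/2)
a=robot.get_image('top');b=robot.get_image('scene');cv2.imwrite('pics/t3.png',a);cv2.imwrite('pics/s3.png',b)
p,R,w,o=pose();P=p-R[:,0]*.068;c=w+np.pi
f=8
def ov(im,cam_,u0,v0):
    cr=cv2.resize(im[v0:v0+70,u0:u0+50],None,fx=f,fy=f,interpolation=cv2.INTER_CUBIC);return cr
out=[]
for im,cn,u0,v0,w_,h_ in((a,'top',245,165,80,60),(b,'scene',290,175,80,60)):
    C=cam(cn);cr=cv2.resize(im[v0:v0+h_,u0:u0+w_],None,fx=7,fy=5*7/5,interpolation=cv2.INTER_CUBIC)
    t=np.linspace(0,2*np.pi,60);cc,n=np.cos(c),np.sin(c)
    def pl(q,col):
        cv2.polylines(cr,[((proj(q,C)-[u0,v0]+.5)*7).astype(np.int32)],False,col,1)
    z=p[2]-.005+.012
    q=np.array([[45,-7.5],[-7,-7.5],[-7,7.5],[45,7.5]])/1000;pl(np.c_[P[0]+cc*q[:,0]-n*q[:,1],P[1]+n*q[:,0]+cc*q[:,1],q[:,0]*0+z],(255,0,0))
    t2=np.linspace(.17,2*np.pi-.17,60);pl(np.c_[P[0]+.045*np.cos(t2+c),P[1]+.045*np.sin(t2+c),t2*0+z],(255,0,0))
    pl(np.c_[.5548+.014*np.cos(t),-.0328+.014*np.sin(t),t*0+.12],(0,255,0))
    out.append(cr)
cv2.imwrite('pics/c3.png',cv2.resize(np.vstack(out),None,fx=.7,fy=.7,interpolation=cv2.INTER_AREA))
E
```

```text
t 7.175 p [0.555  0.1109 0.0774] yaw 1.5702 q6 1.77 shift [-7.57 -0.02  0.03] turn -0.03 tilt [ 0.001  0.    -1.   ] F [ 0.  -0.6 -0.1] g 0.0214 59.0
```

View pics/c3.png

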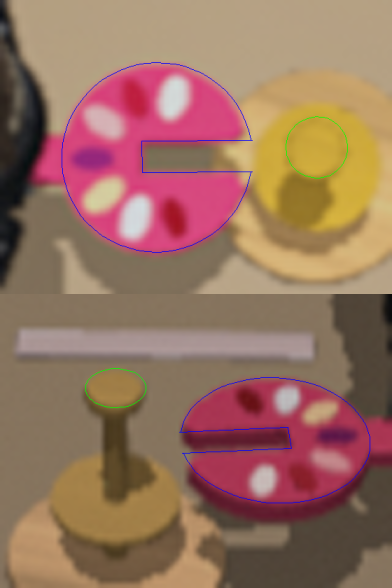

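The blue outline on the pink disc and the green one on the head both match in the top (upper half) and scene (lower half) crops, so the alignment is within about 1 mm. Inserting in stages.

drive_tool(commands=[[[-1, 0, 0], [0, 0, 0]], [[-2, 0, 0], [0, 0, 0]], [[-2.5, 0, 0], [0, 0, 0]], [[-3, 0, 0], [0, 0, 0]], [[-3.5, 0, 0], [0, 0, 0]], [[-4, 0, 0], [0, 0, 0]], [[-4.5, 0, 0], [0, 0, 0]], [[-5, 0, 0], [0, 0, 0]], [[-5, 0, 0], [0, 0, 0]]])

```text
time_s: 8.4
eef_pos: [0.5547, 0.0601, 0.0766]
tool_rot: [[0.001, 1.0, -0.0], [1.0, -0.001, 0.0], [0.0, -0.0, -1.0]]
contact_force: [0.1, 0.2, -0.5]
grip_width: 0.0221
gripper_force: 59.0
```

drive_tool(commands=[[[-0.4, 0, 0], [0, 0, 0]], [[-0.8, 0, 0], [0, 0, 0]], [[-1.2, 0, 0], [0, 0, 0]], [[-1.6, 0, 0], [0, 0, 0]], [[-2.0, 0, 0], [0, 0, 0]], [[-2.3, 0, 0], [0, 0, 0]], [[-2.3, 0, 0], [0, 0, 0]]])

```text
time_s: 9.28
eef_pos: [0.5547, 0.0372, 0.0766]
tool_rot: [[0.001, 1.0, -0.0], [1.0, -0.001, 0.0], [0.0, -0.0, -1.0]]
contact_force: [0.1, -0.9, -0.3]
grip_width: 0.0215
gripper_force: 59.0
```

```bash
python3 -c "
from h import *
go(.5548,.0352,.06,np.pi/2)"
```

```text
t 9.275 p [0.5547 0.0372 0.0766] yaw 1.5695 q6 1.64 shift [-0.2   0.01  1.66] turn -0.08 tilt [-0.  0. -1.] F [ 0.1 -0.9 -0.3] g 0.0215 59.0
```

drive_tool(commands=[[[-0.2, 0, 0], [0, 0, 0]], [[-0.2, 0, 0.4], [0, 0, 0]], [[-0.2, 0, 0.8], [0, 0, 0]], [[-0.2, 0, 1.2], [0, 0, 0]], [[-0.2, 0, 1.5], [0, 0, 0]], [[-0.2, 0, 1.5], [0, 0, 0]]])

```text
time_s: 10.02
eef_pos: [0.5544, 0.0354, 0.0612]
tool_rot: [[0.001, 1.0, -0.001], [1.0, -0.001, -0.0], [-0.0, -0.001, -1.0]]
contact_force: [0.2, -0.4, -0.7]
grip_width: 0.0221
gripper_force: 59.0
```

drive_tool(commands=[[[0, 0, 0.1], [0, 0, 0]], [[0, 0, 0.2], [0, 0, 0]], [[0, 0, 0.3], [0, 0, 0]], [[0, 0, 0.3], [0, 0, 0]]])

```text
time_s: 10.52
eef_pos: [0.5546, 0.0354, 0.0586]
tool_rot: [[0.001, 1.0, -0.0], [1.0, -0.001, 0.0], [0.0, -0.0, -1.0]]
contact_force: [0.6, 0.3, -0.6]
grip_width: 0.0219
gripper_force: 59.0
```

drive_tool(commands=[[[0, 0, 0.1], [0, 0, 0]], [[0, 0, 0.2], [0, 0, 0]], [[0, 0, 0.2], [0, 0, 0]]])

```text
time_s: 10.9
eef_pos: [0.5546, 0.0354, 0.0565]
tool_rot: [[0.001, 1.0, -0.0], [1.0, -0.001, -0.0], [-0.0, -0.0, -1.0]]
contact_force: [0.4, 0.5, -0.5]
grip_width: 0.022
gripper_force: 59.0
```

drive_tool(commands=[[[0, 0, 0.1], [0, 0, 0]], [[0, 0, 0.2], [0, 0, 0]], [[0, 0, 0.2], [0, 0, 0]]])

```text
time_s: 11.28
eef_pos: [0.5548, 0.0355, 0.055]
tool_rot: [[0.001, 1.0, 0.0], [1.0, -0.001, 0.0], [0.0, 0.0, -1.0]]
contact_force: [-1.9, 2.0, 2.7]
grip_width: 0.0223
gripper_force: 59.5
```

drive_tool(commands=[[[0, 0, 0.03], [0, 0, 0]], [[0, 0, 0.03], [0, 0, 0]]])

```text
time_s: 11.52
eef_pos: [0.5548, 0.0356, 0.0547]
tool_rot: [[0.001, 1.0, 0.001], [1.0, -0.001, 0.0], [0.0, 0.001, -1.0]]
contact_force: [-1.7, 1.0, 4.8]
grip_width: 0.0218
gripper_force: 59.7
```

drive_tool(commands=[[[0, 0, 0.03], [0, 0, 0]], [[0, 0, 0.03], [0, 0, 0]], [[0, 0, 0.03], [0, 0, 0]], [[0, 0, 0.03], [0, 0, 0]], [[0, 0, 0.03], [0, 0, 0]]], claw=4.6)

```text
time_s: 12.15
eef_pos: [0.5547, 0.0354, 0.0539]
tool_rot: [[0.001, 1.0, -0.0], [1.0, -0.001, -0.0], [-0.0, -0.0, -1.0]]
contact_force: [0.1, 0.1, 0.9]
grip_width: 0.0462
gripper_force: 0.0
```

drive_tool(commands=[[[0, 0, -1], [0, 0, 0]], [[0, 0, -4], [0, 0, 0]], [[3, 0, -8], [0, 0, 0]], [[5, 0, -14], [0, 0, 0]], [[5, 0, -14], [0, 0, 0]]])

```text
time_s: 12.78
eef_pos: [0.5572, 0.087, 0.2]
tool_rot: [[-0.001, 1.0, 0.009], [1.0, 0.001, 0.002], [0.002, 0.009, -1.0]]
contact_force: [0.4, 0.2, 0.1]
grip_width: 0.0458
gripper_force: 0.0
```

```bash
python3 - <<'E'
from h import *
t=-.602;go(.4744-.068*np.cos(t),-.2383-.068*np.sin(t),.2,t+np.pi)
a=robot.get_image('top');b=robot.get_image('scene')
out=[]
for im,cn,u0,v0 in((a,'top',255,160),(b,'scene',280,175)):
    C=cam(cn);cr=cv2.resize(im[v0:v0+60,u0:u0+90],None,fx=5,fy=5,interpolation=cv2.INTER_CUBIC)
    t=np.linspace(0,2*np.pi,60)
    q=np.c_[.5548+.045*np.cos(t),-.0328+.045*np.sin(t),t*0+.062];cv2.polylines(cr,[((proj(q,C)-[u0,v0]+.5)*5).astype(np.int32)],False,(255,0,0),1)
    out.append(cr)
cv2.imwrite('pics/c4.png',np.vstack(out))
E
```

```text
t 12.775 p [0.5572 0.087  0.2   ] yaw 1.5717 q6 1.72 shift [-28.66 -13.91  -0.18] turn -55.46 tilt [ 0.009  0.002 -1.   ] F [0.4 0.2 0.1] g 0.0458 0.0
```

View pics/c4.png

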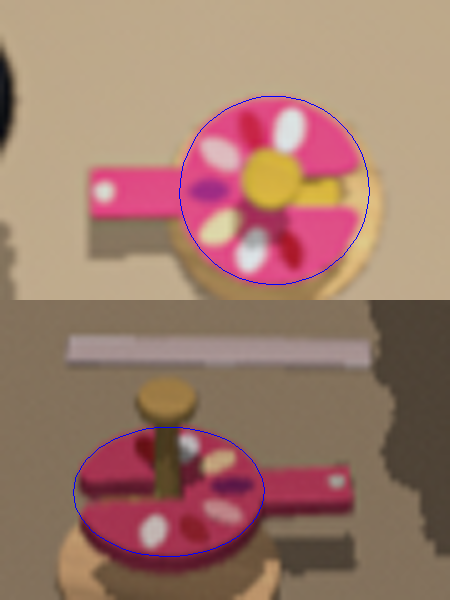

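Pink is fully home and flat on the pan: the circle at z = 62 mm matches in both views. Next, hover over the blue tab.

drive_tool(commands=[[[-28.6, -13.9, -0.2], [0, 0, -55.5]], [[-28.6, -13.9, -0.2], [0, 0, -55.5]], [[-28.6, -13.9, -0.2], [0, 0, -55.5]], [[-28.6, -13.9, -0.2], [0, 0, -55.5]], [[-28.6, -13.9, -0.2], [0, 0, -55.5]], [[-28.6, -13.9, -0.2], [0, 0, -55.5]], [[-28.6, -13.9, -0.2], [0, 0, -55.5]], [[-28.6, -13.9, -0.2], [0, 0, -55.5]]], claw=8.5)

```text
time_s: 13.88
eef_pos: [0.4149, -0.2004, 0.1951]
tool_rot: [[-0.823, 0.569, -0.001], [0.569, 0.823, 0.001], [0.002, 0.0, -1.0]]
contact_force: [0.3, 0.2, 0.8]
grip_width: 0.085
gripper_force: 0.0
```

```bash
python3 - <<'E'
from h import *
C=cam('wrist');im=robot.get_image('wrist');cv2.imwrite('pics/w5.png',im)
u=proj([[.4463,-.219,.012]],C)[0];print(u)
m=blob2(im,u,85)
for fr in(False,True):
  r=fit(m,(.4744,-.2383,-.602),C,0,fr);print(r,m.sum())
  if not fr: x,y,t=r[0]
go(x-.068*np.cos(t),y-.068*np.sin(t),.05,t+np.pi)
E
```

```text
[324.96778523 214.15229639]
([np.float64(0.4735067089111344), np.float64(-0.23948982328409849), np.float64(-0.6020285954847223)], np.float64(0.046229171739659784)) 6764.0
([np.float64(0.47381618155592653), np.float64(-0.2400830954176351), np.float64(-0.6062159202496995), np.float64(1.0151758772355235)], np.float64(0.034902772463213556)) 6764.0
t 13.925 p [ 0.4152 -0.2     0.1952] yaw 2.538 q6 0.15 shift [-0.26  0.05 14.52] turn -0.09 tilt [-0.001  0.001 -1.   ] F [-0.5 -0.5 -0.2] g 0.0855 0.0
```

drive_tool(commands=[[[-0.3, 0, 5], [0, 0, 0]], [[-0.3, 0, 10], [0, 0, 0]], [[-0.3, 0, 14.5], [0, 0, 0]], [[-0.3, 0, 16.5], [0, 0, 0]], [[-0.3, 0, 18.5], [0, 0, 0]], [[-0.3, 0, 18.9], [0, 0, 0]], [[-0.3, 0, 19.0], [0, 0, 0]], [[-0.3, 0, 19.0], [0, 0, 0]]], claw=5)

```text
time_s: 14.92
eef_pos: [0.4186, -0.2022, 0.0068]
tool_rot: [[-0.824, 0.567, 0.001], [0.567, 0.824, -0.001], [-0.001, 0.0, -1.0]]
contact_force: [-0.4, -0.2, 0.6]
grip_width: 0.0498
gripper_force: 0.0
```

drive_tool(commands=[[[0, 0, 0], [0, 0, 0]], [[0, 0, 0], [0, 0, 0]], [[0, 0, 0], [0, 0, 0]], [[0, 0, 0], [0, 0, 0]], [[0, 0, 0], [0, 0, 0]]], claw=1.5)

```text
time_s: 15.55
eef_pos: [0.4184, -0.2024, 0.007]
tool_rot: [[-0.824, 0.567, 0.001], [0.567, 0.824, -0.0], [-0.001, 0.001, -1.0]]
contact_force: [-1.1, 2.0, 5.5]
grip_width: 0.0217
gripper_force: 58.8
```

```bash
python3 -c "
from h import *
go(.5548,-.0328-.068-.09,.12,-np.pi/2)"
```

```text
t 15.55 p [ 0.4184 -0.2024  0.007 ] yaw 2.5385 q6 0.15 shift [-10.59   8.69 -11.28] turn -124.56 tilt [ 0.001 -0.    -1.   ] F [-1.1  2.   5.5] g 0.0217 58.8
```

drive_tool(commands=[[[0, 0, -1], [0, 0, 0]], [[0, 0, -4], [0, 0, 0]], [[0, 0, -8], [0, 0, 0]], [[-2, 1, -11], [0, 0, -10]], [[-4, 3, -11.3], [0, 0, -20]], [[-6, 5, -11.3], [0, 0, -30]], [[-8, 7, -11.3], [0, 0, -40]], [[-10, 8.7, -11.3], [0, 0, -50]], [[-10.6, 8.7, -11.3], [0, 0, -60]], [[-10.6, 8.7, -11.3], [0, 0, -70]], [[-10.6, 8.7, -11.3], [0, 0, -80]], [[-10.6, 8.7, -11.3], [0, 0, -90]]])

```text
time_s: 17.05
eef_pos: [0.5545, -0.1907, 0.1194]
tool_rot: [[-0.563, -0.827, -0.0], [-0.827, 0.563, -0.0], [0.0, 0.0, -1.0]]
contact_force: [0.0, 0.8, -1.3]
grip_width: 0.0218
gripper_force: 58.9
```

drive_tool(commands=[[[0, 0, 0], [0, 0, -10]], [[0, 0, 0], [0, 0, -20]], [[0, 0, 0], [0, 0, -30]], [[0, 0, 0], [0, 0, -34]], [[0, 0, 0], [0, 0, -34]]])

```text
time_s: 17.68
eef_pos: [0.5545, -0.1907, 0.1194]
tool_rot: [[-0.011, -1.0, 0.0], [-1.0, 0.011, -0.0], [0.0, -0.0, -1.0]]
contact_force: [0.2, -0.4, -0.7]
grip_width: 0.0215
gripper_force: 58.9
```

```bash
python3 -c "
from h import *
go(.5548,-.0328-.0665-.077,.087,-np.pi/2)"
```

```text
t 17.675 p [ 0.5545 -0.1907  0.1194] yaw -1.5814 q6 -1.89 shift [-1.44 -0.01  3.24] turn -0.61 tilt [ 0. -0. -1.] F [ 0.2 -0.4 -0.7] g 0.0215 58.9
```

drive_tool(commands=[[[-0.5, 0, 1.5], [0, 0, -0.6]], [[-1.4, 0, 3.2], [0, 0, -0.6]], [[-1.4, 0, 3.2], [0, 0, -0.6]], [[-1.4, 0, 3.2], [0, 0, -0.6]]])

```text
time_s: 18.18
eef_pos: [0.5546, -0.1763, 0.0867]
tool_rot: [[0.001, -1.0, -0.001], [-1.0, -0.001, 0.0], [-0.0, 0.001, -1.0]]
contact_force: [-0.2, 0.3, -0.2]
grip_width: 0.0216
gripper_force: 58.9
```

```bash
python3 - <<'E'
from h import *
go(.5548,-.0328-.0665,.087,-np.pi/2)
a=robot.get_image('top');b=robot.get_image('scene')
p,R,w,o=pose();P=p-R[:,0]*.0665;c=w+np.pi
out=[]
for im,cn,u0,v0 in((a,'top',290,160),(b,'scene',235,160)):
    C=cam(cn);cr=cv2.resize(im[v0:v0+60,u0:u0+90],None,fx=5,fy=5,interpolation=cv2.INTER_CUBIC)
    t=np.linspace(0,2*np.pi,60);cc,n=np.cos(c),np.sin(c)
    def pl(q,col): cv2.polylines(cr,[((proj(q,C)-[u0,v0]+.5)*5).astype(np.int32)],False,col,1)
    z=p[2]-.007+.012
    q=np.array([[45,-7.5],[-7,-7.5],[-7,7.5],[45,7.5]])/1000;pl(np.c_[P[0]+cc*q[:,0]-n*q[:,1],P[1]+n*q[:,0]+cc*q[:,1],q[:,0]*0+z],(0,0,255))
    pl(np.c_[P[0]+.045*np.cos(t),P[1]+.045*np.sin(t),t*0+z],(0,0,255))
    pl(np.c_[.5548+.014*np.cos(t),-.0328+.014*np.sin(t),t*0+.12],(0,255,0))
    out.append(cr)
cv2.imwrite('pics/c6.png',np.vstack(out))
E
```

```text
t 18.175 p [ 0.5546 -0.1763  0.0867] yaw -1.5697 q6 -1.88 shift [-7.7  -0.03 -0.02] turn 0.06 tilt [-0.001  0.    -1.   ] F [-0.2  0.3 -0.2] g 0.0216 58.9
```

View pics/c6.png

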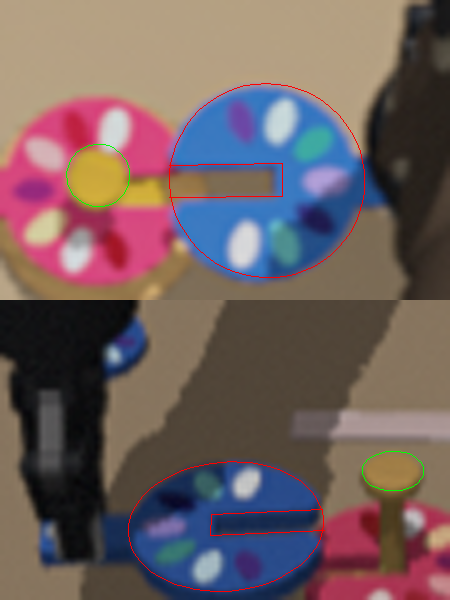

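The top crop suggests the blue slot sits a little lower (−x) than drawn, so I'll quantify it against the pink run that went in cleanly.

```bash
python3 - <<'E'
from h import *
def slot(im,cn,P,c,z,ch):
    C=cam(cn);v=im.astype(float);s=ch(v);res=[]
    for a in np.arange(.012,.034,.002):
        d=np.array([np.cos(c),np.sin(c)]);n=np.array([-d[1],d[0]])
        ts=np.arange(-.0125,.01251,.0005)
        q=proj(np.c_[P[0]+a*d[0]+ts*n[0],P[1]+a*d[1]+ts*n[1],ts*0+z],C).astype(np.float32)
        f=cv2.remap(s.astype(np.float32),q[:,0],q[:,1],cv2.INTER_LINEAR).ravel()
        hi=(np.median(f[:4])+np.median(f[-4:]))/2;w=np.clip(hi-f,0,None);w[w<.4*w.max()]=0
        res.append(1000*(w*ts).sum()/w.sum())
    return np.round(np.median(res),2),np.round(np.std(res),2)
pk=lambda v:v[...,2]-v[...,1]; bl=lambda v:v[...,0]-v[...,2]
for cn,f in(('top','pics/t3.png'),('scene','pics/s3.png')):
    print('pink',cn,slot(cv2.imread(f),cn,(.555,.1109-.068),-np.pi/2,.0844,pk))
for cn in('top','scene'):
    im=robot.get_image(cn);cv2.imwrite(f'pics/{cn}6.png',im)
    print('blue',cn,slot(im,cn,(.5546,-.1763+.0665),np.pi/2,.0917,bl))
E
```

```text
pink top (np.float64(-0.48), np.float64(0.19))
pink scene (np.float64(1.84), np.float64(0.23))
blue top (np.float64(0.66), np.float64(0.11))
blue scene (np.float64(-1.39), np.float64(0.48))
```

The blue slot lies about 0.3 mm toward −x compared with pink, so I'll correct that while inserting.

drive_tool(commands=[[[-1, -0.03, 0], [0, 0, 0]], [[-2, -0.03, 0], [0, 0, 0]], [[-2.5, -0.03, 0], [0, 0, 0]], [[-3, -0.03, 0], [0, 0, 0]], [[-3.5, -0.03, 0], [0, 0, 0]], [[-4, -0.03, 0], [0, 0, 0]], [[-4.5, -0.03, 0], [0, 0, 0]], [[-5, -0.03, 0], [0, 0, 0]], [[-5, -0.03, 0], [0, 0, 0]]])

```text
time_s: 19.5
eef_pos: [0.555, -0.1263, 0.087]
tool_rot: [[0.001, -1.0, -0.0], [-1.0, -0.001, -0.0], [0.0, 0.0, -1.0]]
contact_force: [-1.0, -0.5, -0.5]
grip_width: 0.0215
gripper_force: 58.9
```

drive_tool(commands=[[[-0.4, 0, 0], [0, 0, 0]], [[-0.8, 0, 0], [0, 0, 0]], [[-1.2, 0, 0], [0, 0, 0]], [[-1.6, 0, 0], [0, 0, 0]], [[-2.0, 0, 0], [0, 0, 0]], [[-2.4, 0, 0], [0, 0, 0]], [[-2.4, 0, 0], [0, 0, 0]]])

```text
time_s: 20.38
eef_pos: [0.555, -0.1023, 0.087]
tool_rot: [[0.001, -1.0, -0.0], [-1.0, -0.001, -0.0], [0.0, 0.0, -1.0]]
contact_force: [0.8, 0.5, -0.6]
grip_width: 0.0215
gripper_force: 58.9
```

```bash
python3 -c "
from h import *
go(.5549,-.0998,.069,-np.pi/2)"
```

```text
t 20.375 p [ 0.555  -0.1023  0.087 ] yaw -1.5695 q6 -1.75 shift [-0.25  0.01  1.8 ] turn 0.07 tilt [-0. -0. -1.] F [ 0.8  0.5 -0.6] g 0.0215 58.9
```

drive_tool(commands=[[[-0.1, 0, 0], [0, 0, 0]], [[-0.22, 0, 0], [0, 0, 0]], [[-0.22, 0, 0.4], [0, 0, 0]], [[-0.22, 0, 0.8], [0, 0, 0]], [[-0.22, 0, 1.2], [0, 0, 0]], [[-0.22, 0, 1.4], [0, 0, 0]], [[-0.22, 0, 1.4], [0, 0, 0]]])

```text
time_s: 21.25
eef_pos: [0.5548, -0.1004, 0.0727]
tool_rot: [[0.001, -1.0, -0.0], [-1.0, -0.001, 0.0], [-0.0, 0.0, -1.0]]
contact_force: [-0.6, 0.1, -1.0]
grip_width: 0.0213
gripper_force: 58.9
```

drive_tool(commands=[[[0, 0, 0.1], [0, 0, 0]], [[0, 0, 0.2], [0, 0, 0]], [[0, 0, 0.2], [0, 0, 0]]])

```text
time_s: 21.62
eef_pos: [0.5549, -0.1004, 0.0709]
tool_rot: [[0.001, -1.0, -0.0], [-1.0, -0.001, 0.0], [-0.0, 0.0, -1.0]]
contact_force: [-0.1, 0.7, -0.3]
grip_width: 0.0214
gripper_force: 58.9
```

drive_tool(commands=[[[0, 0, 0.1], [0, 0, 0]], [[0, 0, 0.15], [0, 0, 0]], [[0, 0, 0.15], [0, 0, 0]]])

```text
time_s: 22.0
eef_pos: [0.555, -0.1004, 0.0695]
tool_rot: [[0.001, -1.0, 0.0], [-1.0, -0.001, -0.0], [0.0, -0.0, -1.0]]
contact_force: [-0.1, -0.3, -0.2]
grip_width: 0.0216
gripper_force: 59.0
```

drive_tool(commands=[[[0, 0, 0.05], [0, 0, 0]], [[0, 0, 0.1], [0, 0, 0]], [[0, 0, 0.1], [0, 0, 0]]])

```text
time_s: 22.38
eef_pos: [0.5551, -0.1006, 0.0689]
tool_rot: [[0.001, -1.0, 0.001], [-1.0, -0.001, -0.0], [0.0, -0.001, -1.0]]
contact_force: [-1.0, -1.2, 2.8]
grip_width: 0.0216
gripper_force: 59.5
```

Contact came at the expected height, so press slightly as before and release.

drive_tool(commands=[[[0, 0, 0.03], [0, 0, 0]], [[0, 0, 0.03], [0, 0, 0]]])

```text
time_s: 22.62
eef_pos: [0.5551, -0.1007, 0.0686]
tool_rot: [[0.001, -1.0, 0.001], [-1.0, -0.001, -0.001], [0.001, -0.001, -1.0]]
contact_force: [-1.9, -0.8, 4.8]
grip_width: 0.0219
gripper_force: 59.7
```

drive_tool(commands=[[[0, 0, 0], [0, 0, 0]], [[0, 0, 0], [0, 0, 0]], [[0, 0, 0], [0, 0, 0]], [[0, 0, 0], [0, 0, 0]], [[0, 0, 0], [0, 0, 0]]], claw=4.6)

```text
time_s: 23.25
eef_pos: [0.5549, -0.1004, 0.0681]
tool_rot: [[0.001, -1.0, -0.0], [-1.0, -0.001, 0.0], [-0.0, 0.0, -1.0]]
contact_force: [-0.9, 0.8, 0.3]
grip_width: 0.0464
gripper_force: 0.0
```

drive_tool(commands=[[[0, 0, -1], [0, 0, 0]], [[0, 0, -4], [0, 0, 0]], [[3, 0, -8], [0, 0, 0]], [[6, 0, -12], [0, 0, 0]], [[8, 0, -14], [0, 0, 0]], [[8, 0, -14], [0, 0, 0]]])

```text
time_s: 24.0
eef_pos: [0.5559, -0.1818, 0.2106]
tool_rot: [[-0.001, -1.0, 0.004], [-1.0, 0.001, -0.001], [0.001, -0.004, -1.0]]
contact_force: [0.3, 0.1, -0.5]
grip_width: 0.046
gripper_force: 0.0
```

```bash
python3 - <<'E'
from h import *
a=robot.get_image('top');b=robot.get_image('scene')
out=[]
for im,cn,u0,v0 in((a,'top',265,160),(b,'scene',270,165)):
    C=cam(cn);cr=cv2.resize(im[v0:v0+60,u0:u0+90],None,fx=5,fy=5,interpolation=cv2.INTER_CUBIC)
    t=np.linspace(0,2*np.pi,60)
    q=np.c_[.5548+.045*np.cos(t),-.0328+.045*np.sin(t),t*0+.074];cv2.polylines(cr,[((proj(q,C)-[u0,v0]+.5)*5).astype(np.int32)],False,(0,0,255),1)
    out.append(cr)
cv2.imwrite('pics/c7.png',np.vstack(out))
E
```

```text
(no output)
```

View pics/c7.png

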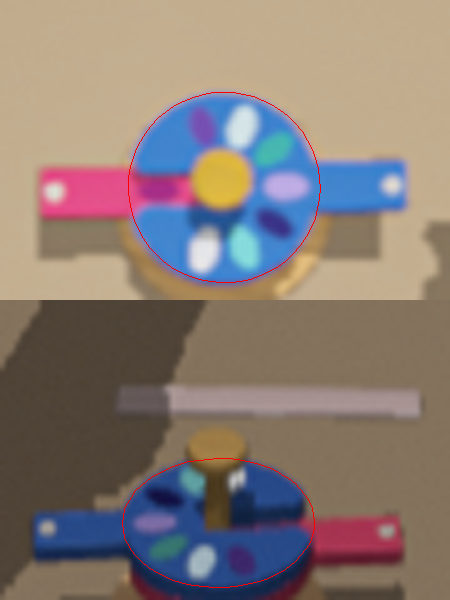

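Blue lies flat and centred on pink with the tabs opposite each other: the circle at z = 74 mm matches in both views. The gripper is clear, so I'm handing in.

```bash
python3 -c "
from station import robot
print(robot.close_job())"
```

```text
the job is handed in; nothing more can be done
None
```

I hung the pink disc and then the large blue one on the stem, both home, flat and released with slots opposite in the last images, touched nothing else, and handed the job in at about 24 s; no verdict came back.

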